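# Find the rattling case and present it

### The arm

A 6-joint arm with a two-finger parallel gripper is mounted at the origin on a cart in front of the work surface, level with it; the furniture and walls round the work are solid. World frame = base frame: x ahead of the robot, y to its left, z up, the work surface at z = 0. Lengths are in m, angles in rad, forces in N, time in s.
With the tool pointing down it reaches from about 0.375 to 0.975 m from the base axis. Payload 3.8 kg.
Tool frame: the origin (TCP) lies midway between the tips of the shut fingers; the grasp point (between the pads) lies 19 mm behind it; z points along the fingers, y is the line along which they close (so a half turn about z gives the same grasp; the last joint's range is limited). The gripper opens to 85 mm and grips with 20 to 120 N. Pads are 22 mm wide; open, the fingers measure 114 mm over their backs; the gripper's body (76 mm by 85 mm) begins 54 mm behind the grasp point. The pads swing forward as they close: fully open they stand 13 mm farther back than shut.
Start: joints at [-1.258, 0.264, 1.604, -0, 1.274, -0.037], TCP at [0.231, -0.634, 0.231] pointing down, gripper open.
Joint ranges: [-2.63, 2.63], [-0.94, 2.18], [0.31, 2.57], [-1.31, 4.45], [0, 2.66], [-2.55, 2.55]. Speed limits (rad/s): [2.57, 2.57, 3.14, 3.14, 3.14, 3.14].

### API

Orientations are given as a rotation vector (axis times angle).
In Python, from workcell import bot gives the robot as it stands.
- The arm moves only by the tool step_arm, never from a script. Its argument "motion" is a list of rows, each a list of 5 numbers: the finger opening in cm, from 0 to 8.54, then the shift along the tool's x, y, z in cm, then the turn about the tool's z in degrees. In form: [[claw, dx, dy, dz, twist], ...]. A call has 1 to 20 rows; each row is the pose to reach, as a shift and turn from the pose commanded when the call began, along the tool's axes at that moment; what a row does not reach only later rows make up. A row lasts 1/10 s, in which the tool goes at most 50 mm and 8.59 degrees, less where a joint would pass 70% of its speed; a pose out of reach is approached as far as the arm can. A call with a gripper value outside its range is refused whole. The fingers move at their own pace and stop on an object; "force" is the grip in N (left out, the last holds). Time passes only in rows, so rows that repeat a pose let the fingers close. It gives the time, the measured TCP pose, the force, the opening and the grip force at its end, in the units of the state.
- bot.read_state(): the state, without advancing time (a new reading comes with each control period).
- bot.read_camera(name): name is "scene" or "top" or "wrist"; returns (picture, depth): 420x560x3 uint8, red, green, blue; 420x560 float32, m along the optical axis (not along the pixel's ray), 0 where there is no reading.
- bot.calibration(name): a dict with "mtx" (3x3 intrinsics, pixels), "origin" and "orientation" of the camera in the world; the wrist camera has in their place "T_tool_cam" (4x4, takes a point from camera to tool coordinates, whose origin is the TCP and whose axes are the flange's). Camera axes: x right, y up, looking along -z (the intrinsics and any distortion apply to the point x, -y, -z); pixel columns grow to the right and rows downward; lengths in m; the calibration is good to about 2 mm. A picture is of the moment at which its call begins: read the wrist's pose just before it. calibration takes no time and is no camera call.
- bot.finish_job(): hands the job in; it is judged then, once.
The state is a dict: "time": time; "q": joint angles; "joint_vel": joint speeds; "joint_torque": joint torques, N m; "tool_pos": TCP position; "tcp_rot": TCP orientation; "wrist_force": force on the tool from outside, world axes, zero at the start; "torque": the same for the moment, N m; "width": opening from 0.0 (shut) to 1.0 (fully open); "grip_force": force on a finger pad.
Only numpy, scipy, OpenCV 4.12 (cv2) and the standard library are available. Lean on these libraries where they do the work, as an engineer would, in place of code of your own. Each camera call takes 0.05 s, during which the arm holds its last target. There are 200 camera calls.

### The job

Three look-alike sealed parts cases stand on the bench, and in one of them the contents have come loose. Lift each case well clear of the bench and shake or rock it briskly end to end, one after the other from left to right, standing each back where it was before you take the next; then take the one that rattles and hold it out, level and still, well above the middle of the brass reject dish (clear in the air, about two hand-widths over the bench) for inspection. Finish while still holding it there; the other two cases must stand where they were, and the things round about are left alone.

Things in the scene. Friction and masses are not known exactly. Their poses are not given: they have to be found in the camera images.
- case_1_mid (a point): the left of three look-alike sealed parts cases as seen from the robot (left = +y): an oblong green metal box 130 mm long (its x), 54 mm wide (its y, to be grasped across) and 60 mm tall, dark band and white blank label on top, lid fixed, loose, about 0.4 kg in all. This point is its centre, 30 mm above its underside
- case_2_mid (a point): the middle of three look-alike sealed parts cases as seen from the robot (left = +y): an oblong green metal box 130 mm long (its x), 54 mm wide (its y, to be grasped across) and 60 mm tall, dark band and white blank label on top, lid fixed, loose, about 0.4 kg in all. This point is its centre, 30 mm above its underside
- case_3_mid (a point): the right of three look-alike sealed parts cases as seen from the robot (left = +y): an oblong green metal box 130 mm long (its x), 54 mm wide (its y, to be grasped across) and 60 mm tall, dark band and white blank label on top, lid fixed, loose, about 0.4 kg in all. This point is its centre, 30 mm above its underside
- case_1: the left case itself (see case_1_mid); origin at the centre of its underside. In the rattling case a bare 38 mm steel ball of 0.2 to 0.26 kg rolls along the case, with 86 mm of play; in the other two a load of about the same weight is packed tight in the middle
- case_2: the middle case itself (see case_2_mid); origin at the centre of its underside. Which of the three cases rattles changes every time; it cannot be seen or told by weight
- case_3: the right case itself (see case_3_mid); origin at the centre of its underside. Jerked along the case at 0.3 m/s or more, a loose ball knocks to and fro and stops anywhere. Rocked end to end by 20 degrees it rolls to the lower end within 0.5 s and stays near it when the case is brought back level (it starts to roll at 3 degrees): the moment on the wrist about the case's y axis then differs by about 0.1 N m between the two ends, and by next to nothing with a packed case
- brass_dish: shallow open oval brass dish with a heap of small metal pins, 109x126 mm and 26 mm tall, loose, 0.16 kg, on the bench behind the cases; origin at the centre of its underside. The top of the bench shelf behind it (x over 0.70) is 0.28 m above the bench: keep the gripper clear of it
- stapler: bystander: red desk stapler, 135x34x41 mm, origin at the centre of its underside
- mug: bystander: white mug, 92x127x95 mm, origin at the centre of its underside
- mouse: bystander: black computer mouse, 112x62x35 mm, origin at the centre of its underside
- hole_punch: bystander: blue hole punch, 103x146x69 mm, origin at the centre of its underside

How it is judged:
By the outcome, as a careful person would: the job done as asked, in the order asked, and still so for the second after the job is handed in, while the arm keeps its last pose, push and grip.
It also fails if it takes over 72 s, if anything falls off the work surface, if the arm or the gripper's body presses on something with over 40 N, if the wrist force passes 120 N, or if a joint passes its speed limit or range.

## Working session

There is one attempt and no reset: what is moved stays moved. The work goes in short steps, Python scripts to look and compute and a tool call to move; the robot and the scene stay as the last step left them, time stands still between calls to the robot, and variables do not carry over. Pictures are saved under pics/ and viewed, at most 10 in all, crops included, and the job is handed in when it is done.

Besides the shell and the picture viewer there is one more tool, called after "Emit:" by a JSON object that holds its "op" and its "data". step_arm: Moves the arm, as the interface text tells. Its arguments: {"type":"object","properties":{"motion":{"type":"array","items":{"type":"array","items":{"type":"number"}}},"force":{"type":"number"}},"required":["motion"]}

```bash
mkdir -p pics; cat > h.py <<'E'
import numpy as np, cv2
from scipy.spatial.transform import Rotation as R
from workcell import bot
def cam(name):
    s=bot.read_state(); im,d=bot.read_camera(name); c=bot.calibration(name)
    if name=="wrist":
        T=np.eye(4);T[:3,:3]=R.from_rotvec(s["tcp_rot"]).as_matrix();T[:3,3]=s["tool_pos"];T=T@np.array(c["T_tool_cam"])
    else:
        T=np.eye(4);o=np.array(c["orientation"],float);T[:3,:3]=R.from_rotvec(o).as_matrix() if o.size==3 else o;T[:3,3]=c["origin"]
    K=np.array(c["mtx"]); v,u=np.mgrid[:420,:560]
    P=np.stack([(u-K[0,2])/K[0,0]*d,-(v-K[1,2])/K[1,1]*d,-d],-1)@T[:3,:3].T+T[:3,3]
    return im,d,P,c,T
def save(n,im): cv2.imwrite("pics/"+n,im[...,::-1])
E
python3 - <<'E'
from h import *
s=bot.read_state(); print(s)
for n in("top","scene"):
    im,d,P,c,T=cam(n); print(n,c)
    save(n+"1.png",im)
    hsv=cv2.cvtColor(im,cv2.COLOR_RGB2HSV)
    np.savez(n+".npz",im=im,d=d,P=P)
    m=((d>0)&(hsv[...,0]>35)&(hsv[...,0]<90)&(hsv[...,1]>60)).astype(np.uint8)
    k,l,st,ce=cv2.connectedComponentsWithStats(m)
    for i in range(1,k):
        if st[i,4]>60:
            Q=P[l==i]; print(st[i],ce[i],Q.mean(0).round(3),np.percentile(Q,[2,98],axis=0).round(3).tolist())
E
```

```text
{'time': 0.0, 'q': array([-1.25790228e+00,  2.64739424e-01,  1.60541422e+00,  6.54854338e-06,
        1.27373151e+00, -3.69407783e-02]), 'joint_vel': array([-0.00179154, -0.00014017, -0.00075709, -0.00068272, -0.00049267,
        0.00095728]), 'joint_torque': array([ 1.50052809e-03, -5.15105867e+01, -3.67315006e+01, -2.31841177e-04,
        1.29543719e-02, -1.53453834e-05]), 'tool_pos': array([ 0.23109096, -0.63339842,  0.22994959]), 'tcp_rot': array([-3.09141841e+00, -5.46323064e-01,  4.85194496e-04]), 'wrist_force': array([1.17939262, 0.37274618, 0.57781196]), 'torque': array([-0.01053788, -0.04776606,  0.02041018]), 'grip_force': 0.0, 'width': 0.9981960038868989}
top {'mtx': array([[470.70519568,   0.        , 283.6188052 ],
       [  0.        , 470.70519568, 204.08990172],
       [  0.        ,   0.        ,   1.        ]]), 'origin': array([0.33852591, 0.01435381, 1.63355376]), 'orientation': array([ 0.08798232, -0.11156432, -1.54435077])}
[   0   24   63   71 1821] [25.97913234 74.09939594] [0.779 0.628 0.533] [[0.772, 0.596, 0.421], [0.818, 0.699, 0.696]]
[  0 158  55  39 611
[... 882 characters left out ...]
3 188] [447.70744681  73.42021277] [ 0.064 -0.069  0.73 ] [[0.029, -0.08, 0.713], [0.089, -0.059, 0.742]]
[ 356   75   63   89 1645] [383.3775076  115.47781155] [ 0.143 -0.023  0.62 ] [[0.126, -0.069, 0.536], [0.171, 0.01, 0.685]]
[269 211  39  29 101] [287.72277228 228.31683168] [ 0.438 -0.007  0.06 ] [[0.389, -0.048, 0.056], [0.516, 0.019, 0.065]]
[207 232  24  34 131] [218.         251.28244275] [0.461 0.214 0.061] [[0.41, 0.174, 0.057], [0.534, 0.244, 0.066]]
[313 244  32  30 167] [326.33532934 256.23952096] [0.13  0.085 0.3  ] [[0.081, 0.073, 0.289], [0.161, 0.099, 0.312]]
[316 258  16  18  67] [322.64179104 266.10447761] [0.122 0.099 0.282] [[0.102, 0.091, 0.266], [0.14, 0.106, 0.293]]
```

```bash
python3 - <<'E'
from h import *
D=np.load("top.npz");im,P=D["im"],D["P"]
save("topc.png",cv2.resize(im[110:290,130:440],None,fx=2.5,fy=2.5,interpolation=cv2.INTER_CUBIC))
# yaw & centre from top surface points z .05-.075 near each case
for y0,x0 in((.205,.47),(-.013,.451),(-.224,.438)):
    m=(abs(P[...,2]-.06)<.012)&(abs(P[...,0]-x0)<.09)&(abs(P[...,1]-y0)<.06)
    Q=P[m]; r=cv2.minAreaRect(Q[:,:2].astype(np.float32)*1000); print(m.sum(),Q.mean(0).round(4),r)
m=(P[...,0]>.5)&(P[...,0]<.75)&(P[...,2]>.008)&(P[...,2]<.2)&(abs(P[...,1])<.45)
k,l,st,ce=cv2.connectedComponentsWithStats(m.astype(np.uint8))
for i in range(1,k):
    if st[i,4]>60: Q=P[l==i];print(st[i],Q.mean(0).round(3),np.percentile(Q,[2,98],axis=0).round(3).tolist())
E
```

```text
655 [0.4709 0.2108 0.0591] ((470.8456726074219, 211.03941345214844), (56.19532012939453, 135.20567321777344), 75.4788818359375)
648 [ 0.4513 -0.0134  0.0594] ((451.774658203125, -13.382843017578125), (137.004150390625, 54.86885070800781), 11.256388664245605)
653 [ 0.4415 -0.2293  0.0591] ((442.4596252441406, -229.66925048828125), (135.88523864746094, 55.95474624633789), 16.828691482543945)
[150 149  17  11 123] [0.703 0.415 0.072] [[0.696, 0.408, 0.01], [0.726, 0.43, 0.147]]
[168 149  27  12 123] [0.705 0.347 0.037] [[0.693, 0.313, 0.011], [0.725, 0.393, 0.053]]
[337 154  32  23 553] [ 0.696 -0.25   0.015] [[0.657, -0.301, 0.008], [0.729, -0.199, 0.025]]
[370 155  16  10 104] [ 0.702 -0.316  0.076] [[0.696, -0.33, 0.009], [0.722, -0.309, 0.152]]
[375 160  32  39 635] [ 0.647 -0.373  0.053] [[0.578, -0.421, 0.009], [0.692, -0.319, 0.097]]
[313 162  16  13 148] [ 0.675 -0.132  0.018] [[0.656, -0.158, 0.01], [0.698, -0.108, 0.027]]
[171 170  35  29 331] [0.606 0.32  0.035] [[0.567, 0.267, 0.009], [0.646, 0.372, 0.046]]
[231 170  36  31 294] [0.615 0.116 0.018] [[0.56, 0.058, 0.008], [0.66, 0.176, 0.03]]
[213 203  20  14 193] [0.518 0.199 0.057] [[0.501, 0.17, 0.019], [0.538, 0.227, 0.066]]
[399 207  14  14 154] [ 0.52  -0.429  0.024] [[0.5, -0.449, 0.009], [0.545, -0.409, 0.035]]
[273 210  18   7  82] [ 0.509 -0.005  0.058] [[0.5, -0.029, 0.052], [0.518, 0.025, 0.065]]
```

View pics/topc.png

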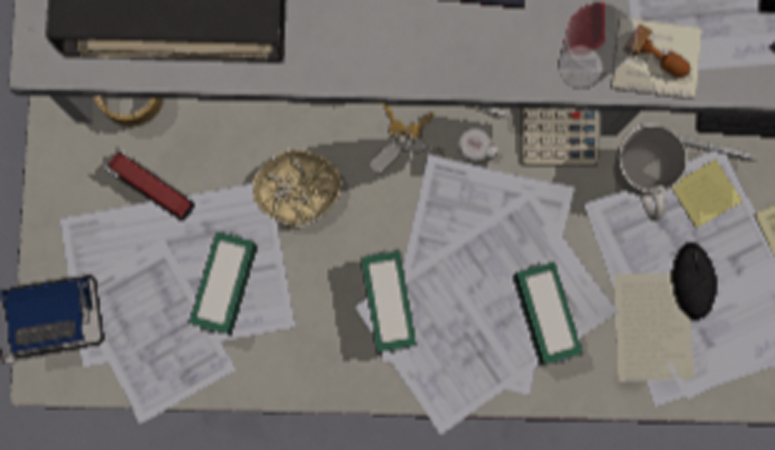

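View pics/scene1.png

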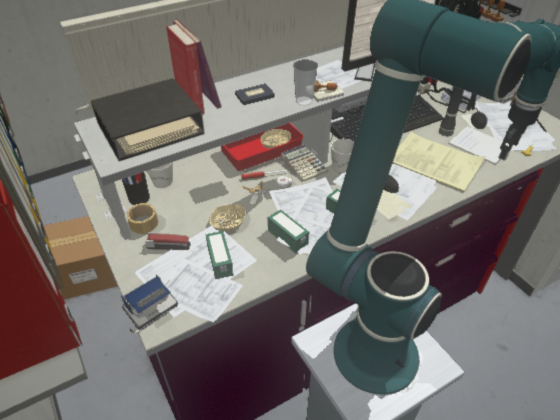

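The top view shows the three cases at crop pixels (223,283), (387,300) and (548,312), with the dish at (297,188). Next I'll work out the first move.

```bash
cat >> h.py <<'E'
def plan(*ts):  # (x,y,z,yawdeg)
    s=bot.read_state();M=R.from_rotvec(s["tcp_rot"]).as_matrix();y=np.degrees(np.arctan2(M[1,0],M[0,0]))
    print("t",s["time"],s["tool_pos"].round(4),"yaw",y.round(2),"q",s["q"].round(2))
    for t in ts: print(t,(M.T@(np.array(t[:3])-s["tool_pos"])*100).round(2),"twist",round((y-t[3]+90)%180-90,2))
def mom():
    s=bot.read_state();M=R.from_rotvec(s["tcp_rot"]).as_matrix()
    print("t",round(s["time"],2),"F",(M.T@s["wrist_force"]).round(2),"M",(M.T@s["torque"]).round(4),"w",round(s["width"],3),"g",round(s["grip_force"],1),s["tool_pos"].round(4))
E
python3 -c "
from h import *
plan((.48,-.25,.22,0),(.471,.211,.2,-14.5))"
```

```text
t 0.1 [ 0.2311 -0.6335  0.2301] yaw 20.04 q [-1.26  0.26  1.61  0.    1.27 -0.04]
(0.48, -0.25, 0.22, 0) [ 36.52 -27.49   1.06] twist 20.04
(0.471, 0.211, 0.2, -14.5) [ 51.48 -71.11   3.15] twist 34.54
```

Emit:
{"op": "step_arm", "data": {"motion": [[8.5,36.5,-27.5,1,20],[8.5,36.5,-27.5,1,20],[8.5,36.5,-27.5,1,20],[8.5,36.5,-27.5,1,20],[8.5,36.5,-27.5,1,20],[8.5,36.5,-27.5,1,20],[8.5,36.5,-27.5,1,20],[8.5,36.5,-27.5,1,20],[8.5,51.5,-71.1,3.2,34.5],[8.5,51.5,-71.1,3.2,34.5],[8.5,51.5,-71.1,3.2,34.5],[8.5,51.5,-71.1,3.2,34.5],[8.5,51.5,-71.1,3.2,34.5],[8.5,51.5,-71.1,3.2,34.5],[8.5,51.5,-71.1,3.2,34.5],[8.5,51.5,-71.1,3.2,34.5],[8.5,51.5,-71.1,3.2,34.5],[8.5,51.5,-71.1,3.2,34.5],[8.5,51.5,-71.1,3.2,34.5],[8.5,51.5,-71.1,3.2,34.5]]}}

```text
time: 2.1
tool_pos: [0.4709, 0.2118, 0.1986]
tcp_rot: [3.117, -0.389, -0.002]
wrist_force: [0.1, -0.4, -0.3]
width: 0.997
grip_force: 0.0
```

```bash
python3 - <<'E'
from h import *
im,d,P,c,T=cam("wrist"); save("w1.png",im)
m=(abs(P[...,2]-.06)<.012)&(abs(P[...,0]-.471)<.09)&(abs(P[...,1]-.211)<.06)
Q=P[m];print(m.sum(),Q.mean(0),cv2.minAreaRect(Q[:,:2].astype(np.float32)*1000))
plan((.471,.211,.016,-14.5)); mom()
E
```

```text
7294 [0.47820658 0.20937951 0.06035257] ((473.12066650390625, 210.7120819091797), (55.16249084472656, 136.62042236328125), 75.86702728271484)
t 2.15 [0.4709 0.2103 0.1987] yaw -14.33 q [ 0.37 -0.01  1.98 -0.    1.18  2.19]
(0.471, 0.211, 0.016, -14.5) [ 0.   -0.09 18.27] twist 0.17
t 2.15 F [-0.6   0.74 -0.21] M [0.0639 0.0097 0.0332] w 0.993 g 0.0 [0.4709 0.2103 0.1987]
```

View pics/w1.png

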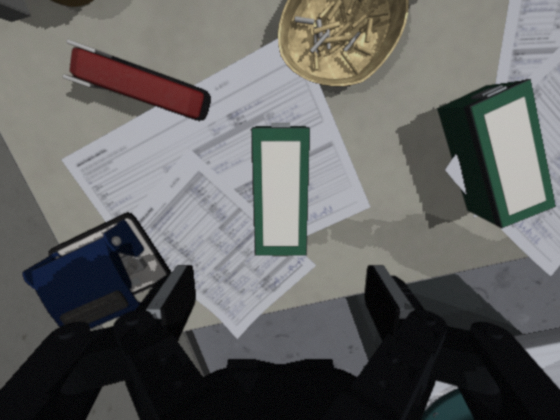

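The wrist view shows case 1 centred between the fingers at (281,190), with yaw matching. I'll go down and grip.

Emit:
{"op": "step_arm", "data": {"motion": [[8.5,0.1,0,5,0],[8.5,0.1,0,10,0],[8.5,0.1,0,14,0],[8.5,0.1,0,17,0],[8.5,0.1,0,18.3,0],[8.5,0.1,0,18.3,0],[4,0.1,0,18.3,0],[4,0.1,0,18.3,0],[4,0.1,0,18.3,0],[4,0.1,0,18.3,0],[4,0.1,0,18.3,0],[4,0.1,0,18.3,0],[4,0.1,0,18.3,0]], "force": 100}}

```text
time: 3.45
tool_pos: [0.4749, 0.2108, 0.0189]
tcp_rot: [-3.115, 0.395, -0.007]
wrist_force: [0.0, -0.8, 6.7]
width: 0.623
grip_force: 106.0
```

```bash
python3 -c "
from h import *
mom();plan()"
```

```text
t 3.45 F [ 0.25  0.78 -6.66] M [-0.2369  0.0346  0.1474] w 0.623 g 106.0 [0.4749 0.2108 0.0189]
t 3.45 [0.4749 0.2108 0.0189] yaw -14.45 q [ 0.37  0.2   2.12 -0.    0.82  2.19]
```

Emit:
{"op": "step_arm", "data": {"motion": [[4,0,0,-2,0],[4,0,0,-6,0],[4,0,0,-10,0],[4,0,0,-14,0],[4,0,0,-16,0],[4,0,0,-16,0],[4,0,0,-16,0],[4,0,0,-16,0],[4,0,0,-16,0]]}}

```text
time: 4.35
tool_pos: [0.4707, 0.2094, 0.1737]
tcp_rot: [3.114, -0.395, -0.006]
wrist_force: [0.1, -0.2, -3.8]
width: 0.623
grip_force: 106.0
```

```bash
python3 -c "
from h import *
mom();plan()"
```

```text
t 4.35 F [0.2  0.12 3.85] M [-0.0001  0.0659 -0.0357] w 0.623 g 106.0 [0.4707 0.2094 0.1737]
t 4.35 [0.4707 0.2094 0.1737] yaw -14.45 q [0.37 0.01 2.   0.   1.14 2.19]
```

Emit:
{"op": "step_arm", "data": {"motion": [[4,4.5,0,0,0],[4,0,0,0,0],[4,-4.5,0,0,0],[4,0,0,0,0],[4,4.5,0,0,0],[4,0,0,0,0],[4,-4.5,0,0,0],[4,0,0,0,0],[4,4.5,0,0,0],[4,4.5,0,0,0],[4,4.5,0,0,0],[4,4.5,0,0,0],[4,4.5,0,0,0],[4,4.5,0,0,0],[4,4.5,0,0,0],[4,4.5,0,0,0]]}}

```text
time: 5.95
tool_pos: [0.5157, 0.199, 0.1764]
tcp_rot: [-3.117, 0.395, -0.0]
wrist_force: [-0.4, 0.4, -4.8]
width: 0.618
grip_force: 114.7
```

```bash
python3 -c "
from h import *
mom();plan()"
```

```text
t 5.95 F [-0.45 -0.31  4.76] M [-0.0006 -0.1327  0.0147] w 0.618 g 114.7 [0.5157 0.199  0.1764]
t 5.95 [0.5157 0.199  0.1764] yaw -14.44 q [0.32 0.08 1.93 0.   1.14 2.15]
```

Emit:
{"op": "step_arm", "data": {"motion": [[4,-4.5,0,0,0],[4,-9,0,0,0],[4,-4.5,0,0,0],[4,0,0,0,0],[4,-4.5,0,0,0],[4,-9,0,0,0],[4,-4.5,0,0,0],[4,-4.5,0,0,0],[4,-4.5,0,0,0],[4,-4.5,0,0,0],[4,-4.5,0,0,0],[4,-4.5,0,0,0],[4,-4.5,0,0,0],[4,-4.5,0,0,0],[4,-4.5,0,0,0]]}}

```text
time: 7.45
tool_pos: [0.4724, 0.2101, 0.1763]
tcp_rot: [3.117, -0.395, -0.0]
wrist_force: [0.0, -0.6, -4.7]
width: 0.616
grip_force: 116.2
```

```bash
python3 -c "
from h import *
mom()
for i in range(3): bot.read_camera('wrist');mom()
plan()"
```

```text
t 7.45 F [0.16 0.57 4.69] M [-0.0048  0.0302  0.0233] w 0.616 g 116.2 [0.4724 0.2101 0.1763]
t 7.5 F [0.44 0.6  2.64] M [-0.0018  0.0791  0.0562] w 0.624 g 116.2 [0.4724 0.2101 0.1763]
t 7.55 F [0.05 0.4  4.34] M [ 0.0272  0.0096 -0.0025] w 0.62 g 116.2 [0.4724 0.2101 0.1763]
t 7.6 F [-0.06  0.13  4.56] M [0.0279 0.0946 0.0291] w 0.617 g 116.2 [0.4724 0.2101 0.1763]
t 7.6 [0.4724 0.2101 0.1763] yaw -14.46 q [0.37 0.01 2.   0.   1.14 2.19]
```

```bash
cat >> h.py <<'E'
def avg(n=14):
    A=[]
    for i in range(n):
        bot.read_camera("wrist"); s=bot.read_state();M=R.from_rotvec(s["tcp_rot"]).as_matrix()
        A.append(np.r_[M.T@s["torque"],(M.T@s["wrist_force"])[2],s["joint_torque"]])
    A=np.array(A);print("t",round(s["time"],2),s["tool_pos"].round(4),"mean",A.mean(0).round(4),"sd",A.std(0).round(4))
E
python3 -c "
from h import *
avg()"
```

```text
t 8.3 [0.4724 0.2101 0.1762] mean [-7.40000e-03  4.68000e-02 -1.00000e-03  4.19980e+00  3.00000e-04
 -3.73108e+01 -3.69009e+01  2.71000e-02  3.57000e-02  0.00000e+00] sd [0.0268 0.0166 0.0305 0.4485 0.0016 0.0019 0.0017 0.001  0.0017 0.    ]
```

Emit:
{"op": "step_arm", "data": {"motion": [[4,4.5,0,0,0],[4,0,0,0,0],[4,-4.5,0,0,0],[4,0,0,0,0],[4,4.5,0,0,0],[4,0,0,0,0],[4,-4.5,0,0,0],[4,0,0,0,0],[4,4.5,0,0,0],[4,4.5,0,0,0],[4,4.5,0,0,0],[4,4.5,0,0,0],[4,4.5,0,0,0],[4,4.5,0,0,0]]}}

```text
time: 9.7
tool_pos: [0.5154, 0.199, 0.1763]
tcp_rot: [3.117, -0.395, -0.001]
wrist_force: [0.7, -0.0, -3.6]
width: 0.615
grip_force: 120.5
```

```bash
python3 -c "
from h import *
avg()"
```

```text
t 10.4 [0.516  0.1988 0.1763] mean [-6.90000e-03 -1.22000e-02  4.80000e-03  4.08730e+00  6.70000e-03
 -4.14107e+01 -3.69621e+01  1.62000e-02  9.80000e-03  3.00000e-04] sd [5.3400e-02 4.2230e-01 2.3300e-02 1.6572e+00 1.8800e-02 5.4900e-02
 1.6200e-02 2.4000e-03 2.4000e-03 6.0000e-04]
```

Emit:
{"op": "step_arm", "data": {"motion": [[4,-4.5,0,0,0],[4,-9,0,0,0],[4,-4.5,0,0,0],[4,0,0,0,0],[4,-4.5,0,0,0],[4,-9,0,0,0],[4,-4.5,0,0,0],[4,-4.5,0,0,0],[4,-4.5,0,0,0],[4,-4.5,0,0,0],[4,-4.5,0,0,0],[4,-4.5,0,0,0]]}}

```text
time: 11.6
tool_pos: [0.4724, 0.2101, 0.1764]
tcp_rot: [-3.117, 0.395, 0.0]
wrist_force: [0.2, 0.3, -3.6]
width: 0.614
grip_force: 125.3
```

```bash
python3 -c "
from h import *
avg();plan((.4725,.2105,.0175,-14.45))"
```

```text
t 12.3 [0.4724 0.2101 0.1763] mean [-9.00000e-03  1.31000e-02 -1.75000e-02  4.11050e+00  1.00000e-03
 -3.73551e+01 -3.69480e+01  1.12000e-02 -4.80000e-03  1.00000e-04] sd [5.0300e-02 3.7050e-01 3.0900e-02 1.4804e+00 2.2000e-03 6.4000e-03
 4.2000e-03 1.0000e-03 1.3000e-03 2.0000e-04]
t 12.3 [0.4724 0.2101 0.1763] yaw -14.46 q [0.37 0.01 2.   0.   1.14 2.19]
(0.4725, 0.2105, 0.0175, -14.45) [-1.000e-02 -4.000e-02  1.588e+01] twist -0.01
```

Emit:
{"op": "step_arm", "data": {"motion": [[4,0,0,4,0],[4,0,0,8,0],[4,0,0,12,0],[4,0,0,14,0],[4,0,0,15,0],[4,0,0,15.5,0],[4,0,0,15.7,0],[4,0,0,15.7,0],[4,0,0,15.7,0]]}}

```text
time: 13.2
tool_pos: [0.4738, 0.2107, 0.0209]
tcp_rot: [-3.115, 0.395, -0.004]
wrist_force: [-1.3, -0.2, 2.7]
width: 0.617
grip_force: 131.2
```

```bash
python3 -c "
from h import *
mom()"
```

```text
t 13.2 F [-1.26  0.48 -2.7 ] M [-0.0594 -0.1282  0.013 ] w 0.617 g 131.2 [0.4738 0.2107 0.0209]
```

Emit:
{"op": "step_arm", "data": {"motion": [[8.5,0,0,0,0],[8.5,0,0,0,0],[8.5,0,0,0,0],[8.5,0,0,0,0],[8.5,0,0,0,0],[8.5,0,0,-3,0],[8.5,0,0,-7,0],[8.5,0,0,-12,0],[8.5,0,0,-17,0],[8.5,0,0,-18,0],[8.5,0,0,-18,0]]}}

```text
time: 14.3
tool_pos: [0.4744, 0.2109, 0.2025]
tcp_rot: [-3.114, 0.395, -0.009]
wrist_force: [0.5, -0.5, -1.0]
width: 0.993
grip_force: 0.0
```

```bash
python3 - <<'E'
from h import *
im,d,P,c,T=cam("wrist")
m=(abs(P[...,2]-.06)<.012)&(abs(P[...,0]-.471)<.09)&(abs(P[...,1]-.211)<.06)
Q=P[m];print(m.sum(),Q.mean(0),cv2.minAreaRect(Q[:,:2].astype(np.float32)*1000))
mom();plan((.452,-.0134,.198,11.2))
E
```

```text
4974 [0.43517953 0.22098505 0.06027409] ((429.2957458496094, 221.9542694091797), (55.03077697753906, 112.80463409423828), 75.64127349853516)
t 14.35 F [ 0.44  1.17 -0.11] M [0.0332 0.0075 0.0072] w 0.999 g 0.0 [0.4728 0.2102 0.1998]
t 14.35 [0.4728 0.2102 0.1998] yaw -14.46 q [ 0.37 -0.01  1.97 -0.    1.18  2.19]
(0.452, -0.0134, 0.198, 11.2) [ 3.57 22.17  0.16] twist -25.66
```

```bash
python3 - <<'E'
from h import *
im,d,P,c,T=cam("wrist")
m=(abs(P[...,2]-.06)<.012)&(abs(P[...,0]-.45)<.14)&(abs(P[...,1]-.211)<.08)
Q=P[m];print(m.sum(),Q.mean(0),cv2.minAreaRect(Q[:,:2].astype(np.float32)*1000))
save("w2.png",im); plan()
E
```

```text
6083 [0.42370161 0.22334398 0.0602728 ] ((419.22344970703125, 224.54232788085938), (55.0370979309082, 133.4442901611328), 75.6038818359375)
t 14.4 [0.4716 0.2097 0.198 ] yaw -14.46 q [ 0.37 -0.01  1.98 -0.    1.18  2.19]
```

View pics/w2.png

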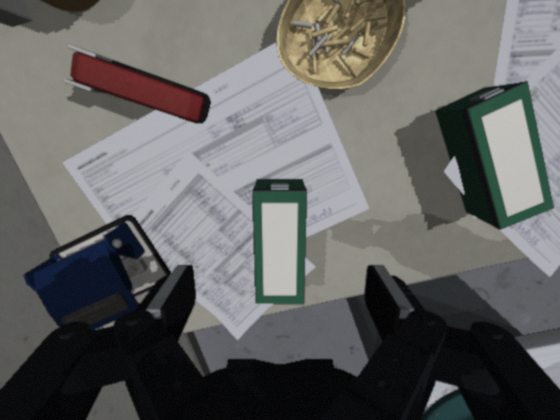

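Case 1 slid about 55 mm along the pads, to (279,242) in the picture. I'll grip it again at its centre and put it back.

Emit:
{"op": "step_arm", "data": {"motion": [[8.5,-5.4,0,0,0],[8.5,-5.4,0,0,0],[8.5,-5.4,0,5,0],[8.5,-5.4,0,10,0],[8.5,-5.4,0,14,0],[8.5,-5.4,0,17,0],[8.5,-5.4,0,17.8,0],[8.5,-5.4,0,17.8,0],[4,-5.4,0,17.8,0],[4,-5.4,0,17.8,0],[4,-5.4,0,17.8,0],[4,-5.4,0,17.8,0],[4,-5.4,0,17.8,0],[4,-5.4,0,17.8,0],[4,-5.4,0,17.8,0],[4,-5.4,0,15,0],[4,-5.4,0,11,0],[4,-5.4,0,9.8,0],[4,-5.4,0,9.8,0],[4,-5.4,0,9.8,0]], "force": 110}}

```text
time: 16.4
tool_pos: [0.4193, 0.2231, 0.1001]
tcp_rot: [3.116, -0.395, -0.002]
wrist_force: [-0.1, -0.3, -4.1]
width: 0.622
grip_force: 117.4
```

```bash
cat >> h.py <<'E'
def tr(n=6):
    for i in range(n):
        bot.read_camera("wrist"); s=bot.read_state();M=R.from_rotvec(s["tcp_rot"]).as_matrix()
        print(round(s["time"],2),(M.T@s["torque"]).round(3),(M.T@s["wrist_force"]).round(1),s["joint_torque"][[1,3,4]].round(4),s["tool_pos"].round(4),round(s["grip_force"],1))
E
python3 -c "
from h import *
tr()"
```

```text
16.45 [-0.036  0.095 -0.016] [-0.6  0.4  5.2] [-3.53918e+01  5.94000e-02  4.60000e-03] [0.4186 0.2228 0.0994] 117.4
16.5 [-0.01   0.088  0.013] [-0.1 -0.7  4.4] [-3.50999e+01  5.83000e-02  3.35000e-02] [0.4184 0.2227 0.099 ] 117.4
16.55 [ 0.064  0.02  -0.016] [0.6 0.2 4.1] [-34.8488   0.0514   0.0545] [0.4184 0.2227 0.099 ] 117.4
16.6 [0.01  0.09  0.031] [0.5 0.1 3.9] [-34.6486   0.0519   0.0766] [0.4186 0.2228 0.0992] 117.4
16.65 [ 0.036  0.061 -0.008] [-1.  -0.6  4.1] [-34.4971   0.0521   0.0889] [0.4189 0.2229 0.0995] 117.4
16.7 [-0.024  0.063 -0.013] [ 0.6 -0.2  4. ] [-34.3887   0.0521   0.0932] [0.4192 0.2231 0.0998] 117.4
```

Emit:
{"op": "step_arm", "data": {"motion": [[4,0.7,0,0,0],[4,1.7,0,0,0],[4,2.8,0,0,0],[4,3.9,0,0,0],[4,4.9,0,0,0],[4,5.5,0,0,0],[4,5.5,0,0,0],[4,5.5,0,3,0],[4,5.5,0,5.5,0],[4,5.5,0,7,0],[4,5.5,0,7.7,0],[4,5.5,0,7.8,0],[4,5.5,0,7.8,0]]}}

```text
time: 18.0
tool_pos: [0.4738, 0.2101, 0.0238]
tcp_rot: [-3.116, 0.395, -0.001]
wrist_force: [0.9, 0.1, -3.1]
width: 0.616
grip_force: 117.7
```

```bash
python3 -c "
from h import *
tr(1)"
```

```text
18.05 [-0.004  0.084 -0.01 ] [-0.7  0.7  4.6] [-41.2939   0.0455   0.0915] [0.4738 0.2101 0.0238] 117.7
```

Emit:
{"op": "step_arm", "data": {"motion": [[8.5,0,0,0,0],[8.5,0,0,0,0],[8.5,0,0,0,0],[8.5,0,0,0,0],[8.5,0,0,0,0],[8.5,0,0,-3,0],[8.5,0,0,-7,0],[8.5,0,0,-12,0],[8.5,0,0,-17,0],[8.5,0,0,-18,0],[8.5,0,0,-18,0]]}}

```text
time: 19.15
tool_pos: [0.4754, 0.2106, 0.2066]
tcp_rot: [-3.113, 0.395, -0.009]
wrist_force: [0.3, -0.1, -0.5]
width: 0.993
grip_force: 0.0
```

```bash
cat >> h.py <<'E'
def look(x0,y0):
    im,d,P,c,T=cam("wrist")
    m=(abs(P[...,2]-.06)<.012)&(abs(P[...,0]-x0)<.13)&(abs(P[...,1]-y0)<.075)
    Q=P[m];print(m.sum(),Q[:,2].mean(),cv2.minAreaRect(Q[:,:2].astype(np.float32)*1000))
E
python3 -c "
from h import *
look(.471,.211);plan((.452,-.0134,.198,11.2))"
```

```text
6749 0.06033986471605183 ((470.4966735839844, 210.6632080078125), (55.022705078125, 133.95648193359375), 75.62275695800781)
t 19.2 [0.4738 0.21   0.2039] yaw -14.46 q [ 0.37 -0.02  1.97 -0.    1.19  2.19]
(0.452, -0.0134, 0.198, 11.2) [ 3.46 22.17  0.57] twist -25.66
```

Emit:
{"op": "step_arm", "data": {"motion": [[8.5,3.5,22.2,0.6,-25.7],[8.5,3.5,22.2,0.6,-25.7],[8.5,3.5,22.2,0.6,-25.7],[8.5,3.5,22.2,0.6,-25.7],[8.5,3.5,22.2,0.6,-25.7],[8.5,3.5,22.2,0.6,-25.7],[8.5,3.5,22.2,0.6,-25.7],[8.5,3.5,22.2,0.6,-25.7]]}}

```text
time: 20.0
tool_pos: [0.451, -0.0131, 0.1956]
tcp_rot: [-3.125, -0.308, 0.005]
wrist_force: [0.6, 0.6, 0.4]
width: 0.999
grip_force: 0.0
```

```bash
python3 -c "
from h import *
look(.452,-.0134);plan((.452,-.0134,.016,11.2))"
```

```text
7438 0.06035674242142723 ((454.2109069824219, -13.522323608398438), (134.77110290527344, 55.24043273925781), 11.160965919494629)
t 20.05 [ 0.4513 -0.0128  0.1961] yaw 11.31 q [-0.08 -0.14  2.1   0.    1.19  1.29]
(0.452, -0.0134, 0.016, 11.2) [ 0.09  0.09 18.01] twist 0.11
```

Emit:
{"op": "step_arm", "data": {"motion": [[8.5,0.2,0,5,0],[8.5,0.2,0,10,0],[8.5,0.2,0,14,0],[8.5,0.2,0,17,0],[8.5,0.2,0,18.0,0],[8.5,0.2,0,18.0,0],[4,0.2,0,18.0,0],[4,0.2,0,18.0,0],[4,0.2,0,18.0,0],[4,0.2,0,18.0,0],[4,0.2,0,18.0,0],[4,0.2,0,18.0,0],[4,0.2,0,15,0],[4,0.2,0,11,0],[4,0.2,0,7,0],[4,0.2,0,4,0],[4,0.2,0,3,0],[4,0.2,0,3,0],[4,0.2,0,3,0],[4,0.2,0,3,0]]}}

```text
time: 22.05
tool_pos: [0.4519, -0.0134, 0.1647]
tcp_rot: [-3.126, -0.308, 0.007]
wrist_force: [-1.1, -0.2, -3.2]
width: 0.621
grip_force: 117.1
```

```bash
python3 -c "
from h import *
tr(8)"
```

```text
22.1 [-0.02  -0.027  0.069] [0.2 1.  2.8] [-3.04827e+01 -2.70000e-03  1.76000e-02] [ 0.452  -0.0134  0.1648] 117.1
22.15 [-0.02  -0.039  0.012] [0.5 0.2 4.3] [-3.02927e+01 -2.60000e-03  3.07000e-02] [ 0.4523 -0.0134  0.1651] 117.1
22.2 [-0.004  0.019 -0.04 ] [ 0.8 -0.7  4.1] [-3.01531e+01 -2.30000e-03  3.57000e-02] [ 0.4526 -0.0134  0.1654] 117.1
22.25 [ 0.006  0.031 -0.021] [ 0.1 -0.3  3.9] [-3.00563e+01 -2.30000e-03  3.58000e-02] [ 0.4529 -0.0134  0.1658] 117.1
22.3 [-0.004  0.019 -0.041] [0.3 0.1 3.9] [-2.99941e+01 -2.20000e-03  3.29000e-02] [ 0.4532 -0.0134  0.1662] 117.1
22.35 [-0.012  0.073 -0.039] [-0.2 -0.2  3.1] [-2.99581e+01 -2.10000e-03  2.91000e-02] [ 0.4535 -0.0134  0.1665] 117.1
22.4 [-0.043 -0.009 -0.021] [-0.5  0.1  4.1] [-2.99408e+01 -2.30000e-03  2.46000e-02] [ 0.4536 -0.0135  0.1668] 117.1
22.45 [0.004 0.032 0.001] [-0.2  0.4  3.6] [-2.9938e+01 -2.4000e-03  2.0400e-02] [ 0.4537 -0.0135  0.167 ] 117.1
```

Emit:
{"op": "step_arm", "data": {"motion": [[4,4,0,0,0],[4,0,0,0,0],[4,-4,0,0,0],[4,0,0,0,0],[4,4,0,0,0],[4,0,0,0,0],[4,-4,0,0,0],[4,0,0,0,0],[4,0,0,0,0],[4,0,0,0,0]]}}

```text
time: 23.45
tool_pos: [0.4538, -0.0134, 0.1673]
tcp_rot: [3.126, 0.308, 0.0]
wrist_force: [-0.7, -0.3, -3.5]
width: 0.62
grip_force: 119.8
```

```bash
python3 - <<'E'
from h import *
tr(10)
E
```

```text
23.5 [ 0.002 -0.022  0.02 ] [-0.4 -0.4  3.8] [-2.99059e+01  8.90000e-03 -3.17000e-02] [ 0.4539 -0.0135  0.1675] 119.8
23.55 [-0.021 -0.024  0.038] [ 0.6 -0.2  2.8] [-2.9986e+01  2.5000e-03  1.6000e-03] [ 0.4539 -0.0135  0.1676] 119.9
23.6 [ 0.011  0.054 -0.015] [ 0.1 -0.7  3.1] [-3.00265e+01  4.00000e-04  1.40000e-02] [ 0.454  -0.0136  0.1676] 119.8
23.65 [-0.046 -0.048 -0.029] [ 0.1 -0.3  3.9] [-3.00492e+01 -7.00000e-04  1.68000e-02] [ 0.454  -0.0136  0.1676] 119.9
23.7 [-0.013  0.053  0.068] [-0.1  0.   4.2] [-3.00617e+01 -1.30000e-03  1.49000e-02] [ 0.454  -0.0136  0.1676] 119.8
23.75 [-0.021 -0.02  -0.032] [-0.2  0.2  3.4] [-3.00689e+01 -1.30000e-03  1.24000e-02] [ 0.454  -0.0136  0.1675] 119.8
23.8 [-0.011 -0.044  0.067] [-0.6  0.   3.4] [-3.00711e+01 -1.20000e-03  1.09000e-02] [ 0.454  -0.0136  0.1674] 119.9
23.85 [-0.032  0.028 -0.023] [-0.6 -0.3  3.7] [-3.00683e+01 -1.30000e-03  8.90000e-03] [ 0.4539 -0.0136  0.1674] 119.8
23.9 [ 0.04  -0.052  0.025] [0.2 0.2 3.2] [-3.00671e+01 -1.50000e-03  9.00000e-03] [ 0.4539 -0.0135  0.1673] 119.9
23.95 [ 0.042 -0.009 -0.006] [-0.4  0.9  2.6] [-3.00641e+01 -1.50000e-03  8.50000e-03] [ 0.4539 -0.0135  0.1673] 119.8
```

Emit:
{"op": "step_arm", "data": {"motion": [[4,4,0,0,0],[4,0,0,0,0],[4,-4,0,0,0],[4,0,0,0,0],[4,4,0,0,0],[4,4,0,0,0],[4,4,0,0,0],[4,4,0,0,0],[4,4,0,0,0]]}}

```text
time: 24.85
tool_pos: [0.4924, -0.0058, 0.1671]
tcp_rot: [-3.126, -0.308, 0.001]
wrist_force: [-0.5, 0.0, -3.3]
width: 0.618
grip_force: 121.4
```

```bash
python3 -c "
from h import *
avg(8)"
```

```text
t 25.25 [ 0.493  -0.0057  0.1674] mean [ 7.30000e-03  7.70000e-03  1.10000e-02  3.36590e+00  7.00000e-03
 -3.44737e+01 -3.63917e+01 -1.00000e-03  1.12000e-02 -3.00000e-04] sd [2.920e-02 6.060e-02 1.880e-02 5.371e-01 1.390e-02 6.960e-02 2.690e-02
 9.000e-04 1.100e-03 2.000e-04]
```

Emit:
{"op": "step_arm", "data": {"motion": [[4,-4,0,0,0],[4,-4,0,0,0],[4,-4,0,0,0],[4,-4,0,0,0]]}}

```text
time: 25.65
tool_pos: [0.4546, -0.0135, 0.1678]
tcp_rot: [3.126, 0.308, 0.003]
wrist_force: [-0.4, 0.9, -2.9]
width: 0.619
grip_force: 121.5
```

```bash
python3 -c "
from h import *
avg(8)
plan((.454,-.0135,.0170,11.3))"
```

```text
t 26.05 [ 0.4541 -0.0135  0.1673] mean [-1.60000e-02  2.53000e-02  1.09000e-02  3.48190e+00 -1.70000e-02
 -3.01628e+01 -3.64453e+01 -3.60000e-03  1.23000e-02  4.00000e-04] sd [2.700e-02 6.430e-02 2.690e-02 3.694e-01 1.540e-02 3.900e-02 1.620e-01
 1.200e-03 1.270e-02 2.000e-04]
t 26.05 [ 0.4541 -0.0135  0.1673] yaw 11.25 q [-0.08 -0.11  2.13  0.    1.12  1.29]
(0.454, -0.0135, 0.017, 11.3) [-1.000e-02  0.000e+00  1.503e+01] twist -0.05
```

Emit:
{"op": "step_arm", "data": {"motion": [[4,0,0,4,0],[4,0,0,8,0],[4,0,0,12,0],[4,0,0,13.5,0],[4,0,0,14.4,0],[4,0,0,14.8,0],[4,0,0,14.9,0],[4,0,0,14.9,0],[8.5,0,0,14.9,0],[8.5,0,0,14.9,0],[8.5,0,0,14.9,0],[8.5,0,0,14.9,0],[8.5,0,0,14.9,0],[8.5,0,0,11,0],[8.5,0,0,7,0],[8.5,0,0,2,0],[8.5,0,0,-3,0],[8.5,0,0,-3,0]]}}

```text
time: 27.85
tool_pos: [0.4594, -0.0139, 0.2057]
tcp_rot: [3.124, 0.307, 0.024]
wrist_force: [0.8, -0.3, 0.9]
width: 0.993
grip_force: 0.0
```

```bash
python3 -c "
from h import *
look(.452,-.0134);plan((.4435,-.2295,.198,16.8))"
```

```text
6740 0.06040872637406663 ((454.03472900390625, -13.824684143066406), (133.68081665039062, 55.04417037963867), 11.27245807647705)
t 27.9 [ 0.4572 -0.0138  0.2021] yaw 11.24 q [-0.08 -0.14  2.09 -0.    1.19  1.29]
(0.4435, -0.2295, 0.198, 16.8) [-5.56 20.89  0.42] twist -5.56
```

Emit:
{"op": "step_arm", "data": {"motion": [[8.5,-5.3,20.9,0,-5.6],[8.5,-5.3,20.9,0,-5.6],[8.5,-5.3,20.9,0,-5.6],[8.5,-5.3,20.9,0,-5.6],[8.5,-5.3,20.9,0,-5.6],[8.5,-5.3,20.9,0,-5.6],[8.5,-5.3,20.9,0,-5.6]]}}

```text
time: 28.6
tool_pos: [0.4418, -0.228, 0.1958]
tcp_rot: [-3.105, -0.458, 0.003]
wrist_force: [-0.2, 0.6, -0.3]
width: 0.997
grip_force: 0.0
```

```bash
python3 -c "
from h import *
look(.443,-.2295);plan((.4435,-.2295,.016,16.8))"
```

```text
7373 0.060399165543924466 ((444.4582824707031, -229.99229431152344), (133.89097595214844, 55.101287841796875), 17.405284881591797)
t 28.65 [ 0.442  -0.2275  0.1961] yaw 16.86 q [-0.53 -0.05  2.01  0.    1.18  0.75]
(0.4435, -0.2295, 0.016, 16.8) [ 0.1   0.28 18.01] twist 0.06
```

Emit:
{"op": "step_arm", "data": {"motion": [[8.5,0.2,0.1,5,-0.4],[8.5,0.2,0.1,10,-0.4],[8.5,0.2,0.1,14,-0.4],[8.5,0.2,0.1,17,-0.4],[8.5,0.2,0.1,18.0,-0.4],[8.5,0.2,0.1,18.0,-0.4],[4,0.2,0.1,18.0,-0.4],[4,0.2,0.1,18.0,-0.4],[4,0.2,0.1,18.0,-0.4],[4,0.2,0.1,18.0,-0.4],[4,0.2,0.1,18.0,-0.4],[4,0.2,0.1,18.0,-0.4],[4,0.2,0.1,15,-0.4],[4,0.2,0.1,11,-0.4],[4,0.2,0.1,7,-0.4],[4,0.2,0.1,4,-0.4],[4,0.2,0.1,3,-0.4],[4,0.2,0.1,3,-0.4],[4,0.2,0.1,3,-0.4],[4,0.2,0.1,3,-0.4]]}}

```text
time: 30.65
tool_pos: [0.4431, -0.2282, 0.1646]
tcp_rot: [-3.103, -0.47, 0.006]
wrist_force: [-1.2, 0.3, -4.2]
width: 0.617
grip_force: 117.3
```

```bash
python3 -c "
from h import *
avg(10)"
```

```text
t 31.15 [ 0.4448 -0.2292  0.1672] mean [ 3.90000e-03  6.00000e-03 -1.40000e-03  3.47230e+00 -2.50000e-03
 -3.53903e+01 -3.62754e+01 -7.90000e-03  2.55000e-02  1.00000e-04] sd [2.280e-02 3.460e-02 3.160e-02 4.243e-01 1.300e-03 1.952e-01 1.253e-01
 2.000e-04 7.800e-03 0.000e+00]
```

Emit:
{"op": "step_arm", "data": {"motion": [[4,4,0,0,0],[4,0,0,0,0],[4,-4,0,0,0],[4,0,0,0,0],[4,4,0,0,0],[4,0,0,0,0],[4,-4,0,0,0],[4,0,0,0,0],[4,0,0,0,0],[4,0,0,0,0],[4,0,0,0,0]]}}

```text
time: 32.25
tool_pos: [0.4448, -0.2292, 0.1675]
tcp_rot: [3.106, 0.472, -0.0]
wrist_force: [-0.8, 0.9, -3.3]
width: 0.621
grip_force: 120.0
```

```bash
python3 -c "
from h import *
avg(10)"
```

```text
t 32.75 [ 0.4448 -0.2292  0.1673] mean [-1.62000e-02  1.50000e-03 -1.05000e-02  3.50220e+00 -2.90000e-03
 -3.53432e+01 -3.63899e+01 -8.20000e-03  7.90000e-03 -1.00000e-03] sd [0.0218 0.0545 0.0367 0.5787 0.0069 0.0271 0.0224 0.0012 0.0032 0.0006]
```

Emit:
{"op": "step_arm", "data": {"motion": [[4,4,0,0,0],[4,0,0,0,0],[4,-4,0,0,0],[4,0,0,0,0],[4,4,0,0,0],[4,4,0,0,0],[4,4,0,0,0],[4,4,0,0,0],[4,4,0,0,0]]}}

```text
time: 33.65
tool_pos: [0.4822, -0.2173, 0.1671]
tcp_rot: [-3.106, -0.47, 0.001]
wrist_force: [-0.5, -0.4, -3.9]
width: 0.62
grip_force: 120.3
```

```bash
python3 -c "
from h import *
avg(10);plan((.444,-.229,.017,17.2))"
```

```text
t 34.15 [ 0.483  -0.2174  0.1673] mean [ 4.50000e-03  5.10000e-03 -2.30000e-03  3.86000e+00  1.15000e-02
 -3.86365e+01 -3.63599e+01 -6.30000e-03  1.15000e-02 -7.00000e-04] sd [0.0359 0.0304 0.0289 0.4595 0.0378 0.068  0.0216 0.0019 0.0011 0.0006]
t 34.15 [ 0.483  -0.2174  0.1673] yaw 17.24 q [-0.47  0.04  1.98  0.    1.12  0.8 ]
(0.444, -0.229, 0.017, 17.2) [-4.07 -0.04 15.03] twist 0.04
```

Emit:
{"op": "step_arm", "data": {"motion": [[4,-2,0,0,0],[4,-4,0,3,0],[4,-4,0,8,0],[4,-4,0,12,0],[4,-4,0,13.5,0],[4,-4,0,14.4,0],[4,-4,0,14.8,0],[4,-4,0,14.9,0],[4,-4,0,14.9,0],[8.5,-4,0,14.9,0],[8.5,-4,0,14.9,0],[8.5,-4,0,14.9,0],[8.5,-4,0,14.9,0],[8.5,-4,0,14.9,0],[8.5,-4,0,11,0],[8.5,-4,0,7,0],[8.5,-4,0,2,0],[8.5,-4,0,-3,0],[8.5,-4,0,-3,0]]}}

```text
time: 36.05
tool_pos: [0.4497, -0.232, 0.2061]
tcp_rot: [3.096, 0.47, 0.019]
wrist_force: [1.1, -0.6, 0.8]
width: 0.993
grip_force: 0.0
```

```bash
python3 -c "
from h import *
look(.443,-.2295);plan((.471,.2105,.198,-14.4))"
```

```text
6782 0.06038829328491926 ((442.6902160644531, -230.98220825195312), (136.6141815185547, 55.108524322509766), 17.40325927734375)
t 36.1 [ 0.4478 -0.2309  0.2024] yaw 17.25 q [-0.53 -0.05  2.    0.    1.18  0.74]
(0.471, 0.2105, 0.198, -14.4) [ 15.3  -41.47   0.24] twist 31.65
```

Emit:
{"op": "step_arm", "data": {"motion": [[8.5,15.6,-41.4,0,31.6],[8.5,15.6,-41.4,0,31.6],[8.5,15.6,-41.4,0,31.6],[8.5,15.6,-41.4,0,31.6],[8.5,15.6,-41.4,0,31.6],[8.5,15.6,-41.4,0,31.6],[8.5,15.6,-41.4,0,31.6],[8.5,15.6,-41.4,0,31.6],[8.5,15.6,-41.4,0,31.6],[8.5,15.6,-41.4,0,31.6],[8.5,15.6,-41.4,0,31.6],[8.5,15.6,-41.4,0,31.6],[8.5,15.6,-41.4,0,31.6]]}}

```text
time: 37.4
tool_pos: [0.4705, 0.2112, 0.1962]
tcp_rot: [3.115, -0.394, -0.002]
wrist_force: [-0.3, 0.0, -0.2]
width: 0.997
grip_force: 0.0
```

```bash
python3 -c "
from h import *
look(.471,.2105);plan((.471,.2105,.016,-14.4),(.611,.117,.25,30))"
```

```text
7298 0.06037943083306734 ((470.8145751953125, 210.61996459960938), (55.07931900024414, 133.4985809326172), 75.61811065673828)
t 37.45 [0.4707 0.2111 0.1965] yaw -14.44 q [ 0.37 -0.01  1.98 -0.    1.18  2.2 ]
(0.471, 0.2105, 0.016, -14.4) [ 0.06  0.03 18.05] twist -0.04
(0.611, 0.117, 0.25, 30) [15.93  5.62 -5.35] twist -44.44
```

Emit:
{"op": "step_arm", "data": {"motion": [[8.5,0,0,5,0],[8.5,0,0,10,0],[8.5,0,0,14,0],[8.5,0,0,17,0],[8.5,0,0,18.0,0],[8.5,0,0,18.0,0],[4,0,0,18.0,0],[4,0,0,18.0,0],[4,0,0,18.0,0],[4,0,0,18.0,0],[4,0,0,18.0,0],[4,0,0,18.0,0],[4,0,0,16,0],[4,0,0,12,0],[4,0,0,8,0],[4,0,0,4,0],[4,0,0,3,0],[4,0,0,3,0],[4,0,0,3,0]], "force": 115}}

```text
time: 39.35
tool_pos: [0.4697, 0.2119, 0.1654]
tcp_rot: [3.116, -0.392, -0.004]
wrist_force: [-0.7, 0.3, -4.3]
width: 0.621
grip_force: 121.8
```

```bash
python3 -c "
from h import *
avg(12);mom()"
```

```text
t 39.95 [0.4712 0.2125 0.1672] mean [-1.28000e-02  9.75000e-02  1.57000e-02  4.10530e+00  6.40000e-03
 -3.76249e+01 -3.66159e+01  5.03000e-02  8.45000e-02 -1.00000e-04] sd [2.030e-02 2.100e-02 3.650e-02 7.677e-01 4.300e-03 4.527e-01 4.129e-01
 8.000e-04 2.680e-02 3.000e-04]
t 39.95 F [ 0.19 -0.37  3.28] M [-0.0206  0.1    -0.0063] w 0.619 g 121.8 [0.4712 0.2125 0.1672]
```

Emit:
{"op": "step_arm", "data": {"motion": [[4,3.5,0,0,0],[4,0,0,0,0],[4,-3.5,0,0,0],[4,0,0,0,0],[4,0,0,0,0],[4,0,0,0,0],[4,0,0,0,0],[4,0,0,0,0]]}}

```text
time: 40.75
tool_pos: [0.4709, 0.2125, 0.1675]
tcp_rot: [-3.117, 0.393, 0.0]
wrist_force: [-0.5, 0.3, -4.1]
width: 0.618
grip_force: 124.7
```

```bash
python3 - <<'E'
from h import *
tr(10)
im=bot.read_camera("wrist")[0]; save("w3.png",im)
plan((.611,.117,.22,30))
E
```

```text
40.8 [-0.001  0.142  0.02 ] [0.5 0.  3.4] [-37.3466   0.0783   0.0998] [0.471  0.2125 0.1675] 124.7
40.85 [-0.067  0.126 -0.066] [ 0.4 -0.5  3.9] [-37.362    0.0744   0.0959] [0.471  0.2125 0.1675] 124.7
40.9 [-0.05   0.122  0.049] [-0.5  0.1  4.4] [-37.3788   0.0734   0.0938] [0.471  0.2125 0.1674] 124.7
40.95 [-0.029  0.162  0.016] [-0.4 -0.3  3.7] [-37.3922   0.0731   0.0931] [0.471  0.2125 0.1674] 124.7
41.0 [0.008 0.115 0.02 ] [0.2 0.8 4.4] [-37.4025   0.0729   0.0928] [0.471  0.2125 0.1674] 124.7
41.05 [-0.001  0.118  0.012] [ 0.8 -0.6  3.8] [-37.4096   0.0727   0.093 ] [0.471  0.2125 0.1674] 124.7
41.1 [-0.038  0.178 -0.03 ] [-0.3 -0.2  3.9] [-37.4136   0.0731   0.093 ] [0.471  0.2125 0.1673] 124.7
41.15 [0.005 0.069 0.004] [0.3 0.9 5. ] [-37.415    0.0729   0.0931] [0.471  0.2125 0.1673] 124.7
41.2 [-0.05   0.155  0.036] [0.4 0.2 3.8] [-37.4163   0.0732   0.0933] [0.4711 0.2125 0.1673] 124.7
41.25 [-0.034  0.165  0.031] [-0.7 -1.   3.9] [-37.4155   0.0729   0.0935] [0.4711 0.2124 0.1673] 124.7
t 41.3 [0.4711 0.2124 0.1673] yaw -14.36 q [ 0.38  0.01  2.01 -0.    1.12  2.2 ]
(0.611, 0.117, 0.22, 30) [15.92  5.78 -5.27] twist -44.36
```

View pics/w3.png

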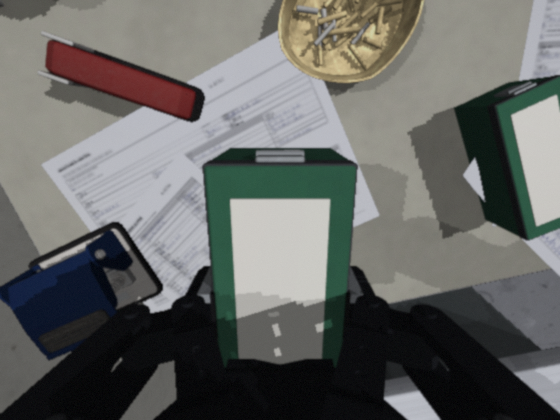

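```bash
python3 - <<'E'
from h import *
for n in("top","scene"):
    D=np.load(n+".npz");P=D["P"]
    m=(abs(P[...,0]-.61)<.09)&(abs(P[...,1]-.117)<.09)&(P[...,2]>.005)&(P[...,2]<.05)
    k,l,st,_=cv2.connectedComponentsWithStats(m.astype(np.uint8)); i=1+st[1:,4].argmax()
    Q=P[l==i];print(n,cv2.minAreaRect(Q[:,:2].astype(np.float32)*1000),Q[:,2].max())
E
```

```text
top ((607.1588134765625, 117.26535034179688), (112.7685775756836, 114.52644348144531), 55.70467758178711) 0.03126690818887057
scene ((616.6053466796875, 106.81050109863281), (105.30469512939453, 136.2390899658203), 36.654518127441406) 0.03124494823074686
```

Emit:
{"op": "step_arm", "data": {"motion": [[4,0.4,0.15,-0.3,-1],[4,1.5,0.5,-0.8,-3],[4,3,1.1,-1.3,-6],[4,4.6,1.7,-1.8,-10],[4,6.4,2.3,-2.3,-14],[4,8.2,3,-2.3,-18],[4,10,3.7,-2.3,-22],[4,11.6,4.3,-2.3,-26],[4,13,4.8,-2.3,-29],[4,14.2,5.2,-2.3,-31],[4,15.1,5.5,-2.3,-33],[4,15.6,5.7,-2.3,-34],[4,15.8,5.8,-2.3,-34],[4,15.8,5.8,-2.3,-34],[4,15.8,5.8,-2.3,-34]]}}

```text
time: 42.8
tool_pos: [0.6094, 0.1173, 0.1902]
tcp_rot: [-3.095, -0.536, 0.001]
wrist_force: [-0.3, -0.5, -4.1]
width: 0.622
grip_force: 124.9
```

```bash
python3 - <<'E'
from h import *
avg(6)
for n in("top","scene"):
    im,d,P,c,T=cam(n); save(n+"9.png",im)
    m=(abs(P[...,0]-.61)<.12)&(abs(P[...,1]-.115)<.12)&(abs(P[...,2]-.21)<.04)
    h=cv2.cvtColor(im,cv2.COLOR_RGB2HSV); g=m&((h[...,0]>35)&(h[...,0]<90)&(h[...,1]>60)|(h[...,2]>130))
    Q=P[g]; print(n,len(Q),Q.mean(0),cv2.minAreaRect(Q[:,:2].astype(np.float32)*1000),np.percentile(Q[:,2],[5,50,95]))
im,d,P,c,T=cam("wrist")
tc=(P-bot.read_state()["tool_pos"])@R.from_rotvec(bot.read_state()["tcp_rot"]).as_matrix()
m=(abs(tc[...,1])<.024)&(abs(tc[...,2]+.045)<.02)&(tc[...,0]>0)&(tc[...,0]<.12)&(d>0)
Q=tc[m];print("tool x max of case",np.percentile(Q[:,0],[50,99]),"slope",np.polyfit(Q[:,0],Q[:,2],1))
plan()
b=cv2.imread("pics/scene9.png");cv2.imwrite("pics/sc9.png",cv2.resize(b[120:320,100:400],None,fx=2.5,fy=2.5))
E
```

```text
t 43.1 [0.6096 0.1173 0.1904] mean [ 1.08000e-02  1.19200e-01  1.01000e-02  3.83950e+00 -6.38000e-02
 -4.86180e+01 -3.75853e+01 -3.29000e-02  9.87000e-02  1.50000e-03] sd [2.740e-02 1.590e-02 3.020e-02 4.928e-01 5.080e-02 3.050e-02 3.280e-02
 3.600e-03 4.100e-03 4.000e-04]
top 243 [0.56850896 0.10474267 0.22923209] ((571.04931640625, 102.58329010009766), (56.61001205444336, 53.58082580566406), 20.586013793945312) [0.22313242 0.23006312 0.23489186]
scene 282 [0.58052925 0.10531704 0.23006112] ((622.9920654296875, 132.31289672851562), (189.9867706298828, 72.60531616210938), 35.547508239746094) [0.2279179  0.23159477 0.2345558 ]
tool x max of case [0.03400232 0.06208643] slope [ 0.02036122 -0.04105927]
t 43.25 [0.6097 0.1172 0.1903] yaw 19.65 q [0.15 0.19 1.77 0.   1.18 1.38]
```

View pics/sc9.png

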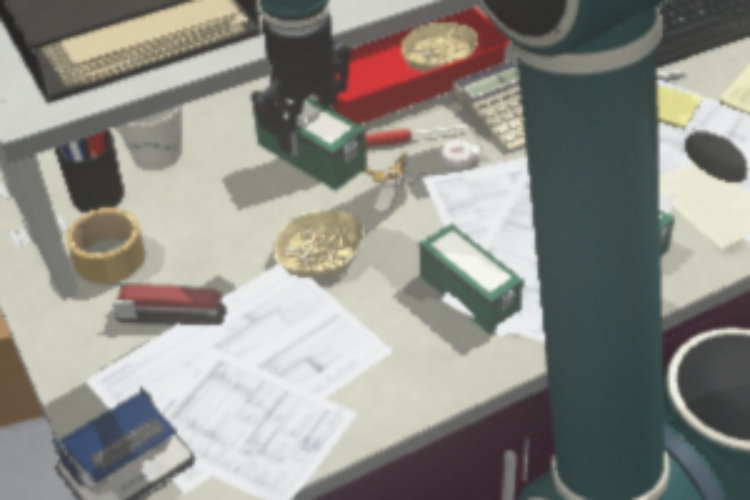

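The picture shows case 1 held level over the brass dish, with the dish at (320,245) and case 2 standing at (470,275). The case is about 0.17 m above the bench and tilted about 1°, so I'm handing in.

```bash
python3 -c "
from h import *
mom();print(abs(bot.read_state()['joint_vel']).max());print(bot.finish_job())"
```

```text
t 43.25 F [-0.68 -0.79  4.27] M [ 0.0134  0.1155 -0.0006] w 0.62 g 124.9 [0.6097 0.1172 0.1903]
0.00232994687511543
the job is handed in; nothing more can be done
None
```

The left case (case 1) is the one that rattles: it is held level and still about 0.17 m over the brass dish, cases 2 and 3 are back within about 2 mm of where they stood, and the job was handed in at 43 s; case 1 slid about 55 mm in the grip in its shake and was set back before I took case 2.

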